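# Close up the vacuum box with its bayonet plug

### The arm

A 7-joint arm with a two-finger parallel gripper is mounted at the origin on a cart in front of the work surface, level with it; the furniture and walls round the work are solid. World frame = base frame: x ahead of the robot, y to its left, z up, the work surface at z = 0. Lengths are in m, angles in rad, forces in N, time in s.
With the tool pointing down it reaches from about 0.425 to 0.875 m from the base axis. Payload 4.7 kg.
Tool frame: the origin (TCP) lies on the centre line of the jaws, within the pads' length; the fingertips stand ctrl.tcp_to_tips ahead of it and the grasp point (between the pads) lies 2 mm behind it (ctrl.tcp_to_tips is the distance from the TCP to the fingertips, in m); z points along the fingers, y is the line along which they close (so a half turn about z gives the same grasp; the last joint's range is limited). The gripper opens to 87 mm and grips with 3 to 60 N. Pads are 19 mm wide; open, the fingers measure 117 mm over their backs; the gripper's body (75 mm by 190 mm) begins 51 mm behind the grasp point.
Start: joints at [-1.137, 0.321, -0.07, 1.45, 0.023, 1.371, -0.057], TCP at [0.265, 0.594, 0.24] pointing down, gripper open.
Joint ranges: [-2.86, 2.86], [-0.3, 2.09], [-1.38, 1.24], [0.06, 2.45], [-1.56, 4.7], [0.09, 2.05], [-2.69, 2.69]. Speed limits (rad/s): [2.57, 2.57, 3.14, 3.14, 3.14, 3.14, 3.14].

### API

Orientations are given as a rotation vector (axis times angle).
In Python, from bench import ctrl, optics, close_job gives the robot as it stands.
- The arm moves only by the shell command python3 -m inch 'ROWS' [OPENING] [FORCE]. ROWS is JSON, a list of rows, each a list of 2 entries, a list of its own where there are three numbers: the shift along the tool's x, y, z in mm, then the turn, a rotation vector about the tool's x, y, z in degrees. In form: [[[x, y, z], [ax, ay, az]], ...]. A call has exactly 10 rows; each row shifts and turns the commanded pose from where the row before left it, along the tool's axes as they then stand; what a row does not reach is not made up. A row lasts 1/10 s, in which the tool goes at most 50 mm and 8.59 degrees, less where a joint would pass 70% of its speed; a pose out of reach is approached as far as the arm can. A call is refused whole if a number of a shift passes 50 or a number of a turn 8.59, either way. A call with a gripper value outside its range is refused whole. OPENING is the closure, from 0 (fully open) to 1 (shut), set as the call begins (- or left out, the last holds). The fingers move at their own pace and stop on an object; FORCE is the grip in N (left out, the last holds). Time passes only in rows, so rows that do not move let the fingers close, or fill a call up. It gives the time, the measured TCP pose, the force and the opening at its end, in the units of the state.
- ctrl.get_state(): the state, without advancing time (a new reading comes with each control period).
- optics.get_image(name): name is "scene" or "side" or "wrist"; returns a dict with "image" (400x640x3 uint8, red, green, blue), "fx", "fy", "cx", "cy" (pixels), "dist" ([k1, k2, p1, p2, k3] as OpenCV has them; the pictures are not rectified), "R" (3x3) and "t" (3): a world point X has camera coordinates R X + t; the wrist camera has in their place "hand_eye" (4x4, takes a point from camera to tool coordinates, whose origin is the TCP and whose axes are the flange's). Camera axes: x right, y down, z forward; pixel columns grow to the right and rows downward; lengths in m; the calibration is good to about 2 mm. A picture is of the moment at which its call begins: read the wrist's pose just before it. There is no depth.
- close_job(): hands the job in, once; it reports no verdict.
The state is a dict: "time": time; "joint_positions": joint angles; "qd": joint speeds; "joint_torque": joint torques, N m; "position": TCP position; "tool_rot": TCP orientation; "ft_force": force on the tool from outside, world axes, zero at the start; "torque": the same for the moment, N m; "grip_width": opening from 0.0 (shut) to 1.0 (fully open).
Only numpy, scipy, OpenCV 4.12 (cv2) and the standard library are available. Lean on these libraries where they do the work, as an engineer would, in place of code of your own. Each camera call takes 0.05 s, during which the arm holds its last target. There are 200 camera calls.

### The job

Close the vacuum box for pumping down: first swing the latch bar on its lid down until it rests in its catch. Then stand the orange-handled plug in the port with its two pins in the slots, push it straight down against the spring, turn it clockwise (seen from above) until it stops, about a quarter turn, and let the spring lift the pins up into their notches. Finish while still gripping the plug there, upright and seated, because the pump is about to start; leave the bottle, the flask and the tape rolls beside the box where they are.

Things in the scene. Friction and masses are not known exactly. Their poses are not given: they have to be found in the camera images.
- vacuum_box: low fixed box with clear walls and a light grey lid, 174 x 214 mm, lid top 80 mm above the bench. Origin: centre of its underside; z up, x from its front (the side with the latch's catch) to its back, y to its left. A gauge, to 145 mm above the bench, stands at the left back of the lid
- port (a point): centre of the bayonet port on its upright axis, level with the lid's top; axes of the box. The port is an aluminium collar round a bore of 41 mm, outside 54 mm, 31 mm high. Two opposite slots, 11.3 mm wide, open at its top on the box's +x and -x sides (white bars on the lid) and go straight down to 5 mm above the lid
- port_notch (a point): one of the two opposite notches in the port's wall, at its roof, 22 mm above the lid (orange dot on the lid): 80 degrees (1.40 rad) clockwise of the slot that opens to +x; a stop is just beyond. A cross slot, 5 to 17 mm above the lid, leads clockwise from the foot of each upright slot to below its notch. The pins have about 6 degrees of play to either side in slots and notches
- port_spring (a joint): white spring plate in the port's bore, m pressed down: 0 with its top 20 mm above the lid, 0.020 fully down; 4 N at first, 12 N fully down. The plug's foot stands on it, so the foot's height above the lid is 0.020 less this value. Between 0.014 and 0.020 the pins are low enough to turn in the cross slot (best 0.017); it reads 0.009 with the pins up in the notches
- plug_grip (a point): middle of the loose plug's orange wing grip, 56 mm above the plug's foot, on its axis. The plug stands upright, 76 mm high, about 0.14 kg. Wing: 46 mm along the plug's x, 14 mm thick along y, 40 mm high (36 to 76 mm above the foot), over a round collar 53 mm across. A half turn of the plug makes no difference
- plug_foot (a point): centre of the plug's underside; axes of the plug. From here up to 32 mm the plug is a black round skirt of 38 mm, tapered to 32 mm at the bottom 5 mm; two steel pins stick out of it along the plug's +x and -x, in line with the wing, to 29.5 mm from the axis, 7 mm wide, 5 to 11 mm above the foot
- latch (a joint): angle of the latch bar, rad: 0 closed, lying level in its catch; grows as the free end is lifted (at the start 0.75 to 1.25, limit 1.4). Stiff hinge (0.05 N m): it stays where it is left
- latch_hinge (a point): the latch's hinge point, 12 mm above the lid; axes of the box; the bar swings about the box's y and when closed points to the box's -x
- latch_pad (a point): centre of the top face of the round orange thumb pad (24 mm across, 7 mm thick) at the free end of the latch bar (14 mm wide, 5 mm thick), 88 mm out from the hinge and 4 mm above the bar's middle. Axes of the bar: -x points from the hinge to the pad, z out of its upper face. Closed, the pad is in front of the lid's edge, its top 96 mm above the bench
- media_bottle: bystander: glass bottle with blue cap, 70 mm across, 164 mm high; origin at its underside
- flask: bystander: clear culture flask with white cap, 45 x 72 x 138 mm; origin at its underside
- tape_rolls: bystander: pile of three label tape rolls (green, pink, orange), 60 mm across, 57 mm high; origin at its underside
Things that resemble listed ones, but are neither listed nor needed, are in the scene too. Of the things that look like the part that bears plug_grip, the largest one is meant.

How it is judged:
By the outcome, as a careful person would: the job done as asked, in the order asked, and still so for the second after the job is handed in, while the arm keeps its last pose, push and grip.
It also fails if it takes over 58 s, if anything falls off the work surface, if the arm or the gripper's body presses on something with over 40 N, if the wrist force passes 120 N, or if a joint passes its speed limit or range.

## Working session

There is one attempt and no reset: what is moved stays moved. The work goes in short steps, Python scripts to look and compute and a shell command to move; the robot and the scene stay as the last step left them, time stands still between calls to the robot, and variables do not carry over. Pictures are saved under pics/ and viewed, on a budget of 10 in all, crops included, one or two more only if the job needs it, and the job is handed in when it is done.

```bash
ls; mkdir -p pics; python3 - <<'E'
from bench import ctrl, optics
import cv2
s=ctrl.get_state(); print(s, ctrl.tcp_to_tips)
import pickle
d={}
for n in ("scene","side","wrist"):
    r=optics.get_image(n); d[n]=r
    print(n,{k:v for k,v in r.items() if k!="image"})
    cv2.imwrite(f"pics/{n}0.png",r["image"][:,:,::-1])
d["state"]=s
pickle.dump(d,open("d0.pkl","wb"))
E
```

```text
pics
{'time': 0.0, 'joint_positions': array([-1.13689347,  0.32177962, -0.07009812,  1.4516861 ,  0.02260395,
        1.37076715, -0.05692974]), 'qd': array([-1.02431347e-03,  1.63303376e-04,  1.58459089e-03,  4.02758387e-05,
        6.47581480e-04, -1.15417421e-03,  5.81659441e-04]), 'joint_torque': array([-5.81726249e-05, -4.91290033e+01, -4.03976664e-01, -3.12530673e+01,
       -6.38409681e-02,  4.35607194e-02,  1.75577734e-04]), 'position': array([0.26475426, 0.59307161, 0.23848417]), 'tool_rot': array([-6.54510138e-01, -3.07235911e+00,  2.87456667e-03]), 'ft_force': array([ 0.32664793, -0.16044869,  0.01904378]), 'torque': array([0.03160061, 0.01304514, 0.02030408]), 'grip_width': 0.9985301067180463} 0.017
scene {'fx': 367.0077352585467, 'fy': 367.0077352585467, 'cx': 321.45253451393245, 'cy': 196.4590517028646, 'dist': array([-0.07699778,  0.        ,  0.        ,  0.        ,  0.        ]), 'R': array([[ 0.51322165, -0.85824743,  0.0038586 ],
       [-0.64835011, -0.39064357, -0.65348278],
       [ 0.56235725,  0.33287979, -0.75693155]]), 't': array([-0.26736789,  0.40793568, 
[... 249 characters left out ...]
37649],
       [-0.04899902,  0.68259465, -0.72915268],
       [ 0.044369  , -0.72782136, -0.68432993]]), 't': array([0.52742958, 0.1011646 , 1.04270188])}
wrist {'fx': 287.9512199905841, 'fy': 287.9512199905841, 'cx': 319.58449769220044, 'cy': 201.84916624165396, 'dist': array([-0.02347737,  0.        ,  0.        ,  0.        ,  0.        ]), 'hand_eye': array([[-7.76837312e-04, -9.69744979e-01, -2.44118971e-01,
         6.74573898e-02],
       [ 9.99999528e-01, -8.95701268e-04,  3.75902215e-04,
         4.13842963e-04],
       [-5.83186957e-04, -2.44118563e-01,  9.69745218e-01,
        -1.43811265e-01],
       [ 0.00000000e+00,  0.00000000e+00,  0.00000000e+00,
         1.00000000e+00]])}
```

View pics/scene0.png

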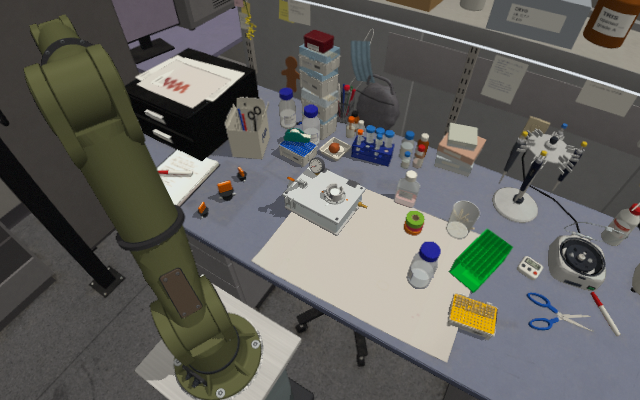

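View pics/side0.png

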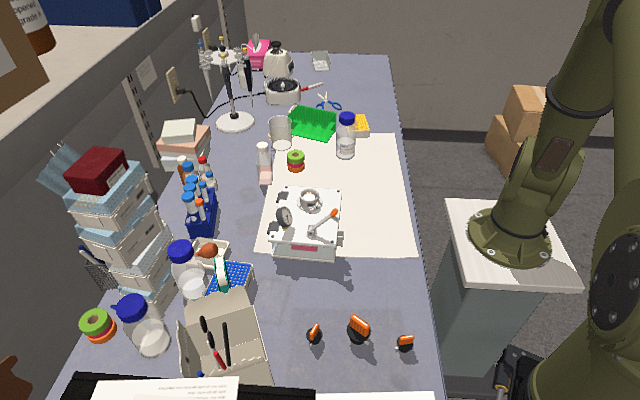

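The scene view shows the white box at (325,200) and three orange-handled plugs at (203,208), (226,187) and (241,173). In the side view the plugs are at (315,333), (358,328) and (405,342). The middle one looks largest. In the side view the latch's orange pad is up at (333,212). Next is a close composite.

```bash
cat > h.py <<'E'
import numpy as np, cv2, pickle
from scipy.spatial.transform import Rotation as Rn
def cam(r,state=None):
    K=np.array([[r["fx"],0,r["cx"]],[0,r["fy"],r["cy"]],[0,0,1]])
    if "R" in r: R,t=r["R"],r["t"]
    else:
        T=np.eye(4); T[:3,:3]=Rn.from_rotvec(state["tool_rot"]).as_matrix(); T[:3,3]=state["position"]
        M=np.linalg.inv(T@r["hand_eye"]); R,t=M[:3,:3],M[:3,3]
    return K,np.array(r["dist"]),np.array(R),np.array(t)
def ray(c,px):
    K,d,R,t=c
    u=cv2.undistortPoints(np.array(px,float).reshape(-1,1,2),K,d).reshape(-1,2)
    v=np.c_[u,np.ones(len(u))]@R
    return -R.T@t, v/np.linalg.norm(v,axis=1,keepdims=True)
def onz(c,px,z):
    o,v=ray(c,px); return o+v*((z-o[2])/v[:,2])[:,None]
def tri(c1,p1,c2,p2):
    A=[];b=[]
    for c,p in ((c1,p1),(c2,p2)):
        o,v=ray(c,[p]); P=np.eye(3)-np.outer(v[0],v[0]); A.append(P);b.append(P@o)
    A=np.vstack(A);b=np.hstack(b); X,res,_,_=np.linalg.lstsq(A,b,rcond=None)
    return X, np.sqrt(res/2)
def proj(c,X):
    K,d,R,t=c
    return cv2.projectPoints(np.array(X,float).reshape(-1,3),cv2.Rodrigues(R)[0],t,K,d)[0].reshape(-1,2)
def orange(im,amin=15):
    h=cv2.cvtColor(im,cv2.COLOR_RGB2HSV)
    m=cv2.inRange(h,(5,150,90),(17,255,255))
    n,l,s,c=cv2.connectedComponentsWithStats(m)
    return [(tuple(np.round(c[i],1)),tuple(s[i])) for i in range(1,n) if s[i][4]>=amin], l
def grab(*names):
    from bench import ctrl,optics
    s=ctrl.get_state(); return s,{n:(r:=optics.get_image(n),cam(r,s)) for n in names}
E
python3 - <<'E'
from h import *
d=pickle.load(open("d0.pkl","rb"))
C={n:cam(d[n],d["state"]) for n in ("scene","side","wrist")}
for n in C: print(n,orange(d[n]["image"])[0])
for p in [(315,333),(358,328),(405,342),(305,220)]: print(onz(C["side"],[p],0.05))
for p in [(203,208),(226,187),(241,173),(325,200)]: print(onz(C["scene"],[p],0.05))
I=lambda n:d[n]["image"][:,:,::-1]
A=cv2.resize(I("side")[180:265,250:350],(400,340),interpolation=3)
B=cv2.resize(I("side")[305:365,290:430],(400,171),interpolation=3)
D=cv2.resize(I("scene")[150:240,275:375],(400,360),interpolation=3)[:340]
W=cv2.resize(I("wrist"),(400,250))
out=np.vstack([np.hstack([A,D]),np.hstack([np.vstack([B,np.zeros((79,400,3),np.uint8)]),W])])
cv2.imwrite("pics/m1.png",out)
E
```

```text
scene [((np.float64(632.3), np.float64(1.5)), (np.int32(621), np.int32(0), np.int32(19), np.int32(5), np.int32(63))), ((np.float64(352.8), np.float64(118.9)), (np.int32(348), np.int32(116), np.int32(11), np.int32(7), np.int32(60))), ((np.float64(359.8), np.float64(131.3)), (np.int32(358), np.int32(129), np.int32(5), np.int32(6), np.int32(26))), ((np.float64(425.5), np.float64(146.1)), (np.int32(423), np.int32(141), np.int32(6), np.int32(14), np.int32(44))), ((np.float64(334.0), np.float64(146.9)), (np.int32(329), np.int32(143), np.int32(10), np.int32(9), np.int32(70))), ((np.float64(241.1), np.float64(171.7)), (np.int32(238), np.int32(168), np.int32(6), np.int32(9), np.int32(25))), ((np.float64(290.3), np.float64(178.5)), (np.int32(287), np.int32(177), np.int32(8), np.int32(4), np.int32(19))), ((np.float64(224.6), np.float64(186.5)), (np.int32(217), np.int32(180), np.int32(16), np.int32(13), np.int32(116))), ((np.float64(201.8), np.float64(207.6)), (np.int32(198), np.int32(202), np.int32(8), np.int32(11), np.int32(47))), ((np.float64(410.5), np.float64(230.0)), (np.int32(404), np.int
[... 816 characters left out ...]
(318), np.int32(30), np.int32(26), np.int32(214))), ((np.float64(313.6), np.float64(331.9)), (np.int32(309), np.int32(323), np.int32(10), np.int32(18), np.int32(85))), ((np.float64(405.0), np.float64(340.0)), (np.int32(398), np.int32(335), np.int32(16), np.int32(10), np.int32(107))), ((np.float64(4.9), np.float64(358.8)), (np.int32(0), np.int32(356), np.int32(10), np.int32(8), np.int32(15)))]
wrist []
[[0.51918847 0.34924901 0.05      ]]
[[0.42829711 0.33164658 0.05      ]]
[[0.33080455 0.35645973 0.05      ]]
[[0.57279009 0.02029969 0.05      ]]
[[0.32272514 0.32920306 0.05      ]]
[[0.4324148  0.32523401 0.05      ]]
[[0.5109518  0.32358347 0.05      ]]
[[0.55620815 0.00773687 0.05      ]]
```

View pics/m1.png

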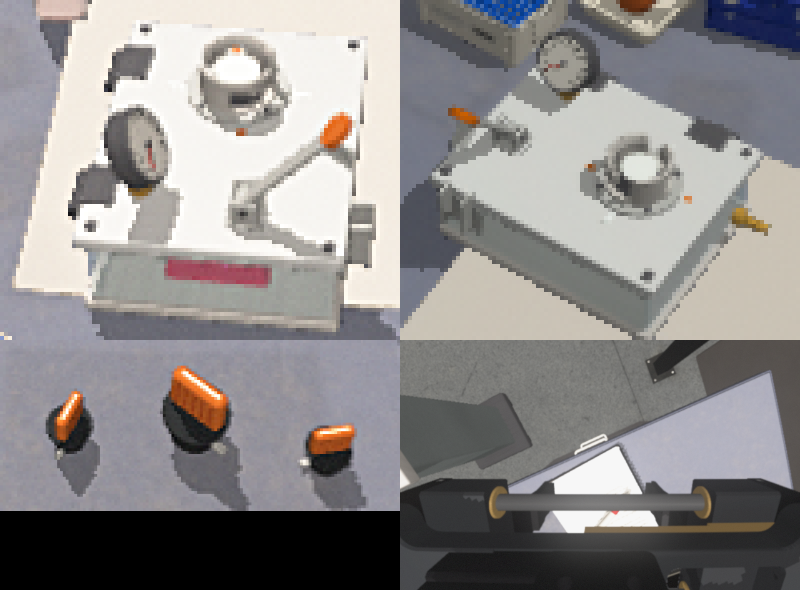

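The crop lets me compare the plugs by orange area in the side view. The middle one at (359,326) has 239 px, against 85 px at (314,332) and 107 px at (405,340), so the middle plug is the one wanted. The latch is raised at the box's left, its catch faces the robot, and the port's orange dots are visible. Next I compute geometry.

```bash
python3 - <<'E'
from h import *
np.set_printoptions(precision=4,suppress=True)
d=pickle.load(open("d0.pkl","rb"))
C={n:cam(d[n],d["state"]) for n in ("scene","side","wrist")}
b=np.array([(146,30),(353,44),(91,226),(328,247)])/4+[250,180]
Q=onz(C["side"],b,0.082); print("side bolts",Q, Q.mean(0)); 
for i,j in ((0,1),(2,3),(0,2),(1,3)): v=Q[i]-Q[j]; print(np.linalg.norm(v),np.degrees(np.arctan2(v[1],v[0])))
s=np.array([(445,172),(745,153),(646,275)])-[400,0]; s=s/4+[275,150]
print("scene bolts",onz(C["scene"],s,0.082))
dots=np.array([(236,50),(240,131)])/4+[250,180]; P=onz(C["side"],dots,0.08); print("dots side",P,P.mean(0))
dots=np.array([(190,167),(288,199)])/4+[275,150]; P=onz(C["scene"],dots,0.08); print("dots scene",P,P.mean(0))
print("pad",tri(C["side"],(333.5,212.4),C["scene"],(290.3,178.5)))
print("wing",tri(C["side"],(359.1,325.6),C["scene"],(224.6,186.5)))
# wing top: orientation from orange mask in scene/side projected at z=.056
for n,p in (("side",(359,326)),("scene",(225,186))):
    im=d[n]["image"]; _,l=orange(im); ys,xs=np.nonzero(l==l[p[1],p[0]])
    print(n,len(xs),cv2.minAreaRect(np.c_[xs,ys].astype(np.float32)))
# small tape rolls/bystanders rough
E
```

```text
side bolts [[ 0.6355 -0.0757  0.082 ]
 [ 0.4849 -0.0712  0.082 ]
 [ 0.6447  0.1145  0.082 ]
 [ 0.4942  0.1213  0.082 ]] [0.5648 0.0222 0.082 ]
0.15066513652811425 -1.7219358040245059
0.15063062126360718 -2.585573846112409
0.19050250288408405 -92.78720552775931
0.1927734892137086 -92.79000169714249
scene bolts [[ 0.4937  0.1162  0.082 ]
 [ 0.637  -0.0815  0.082 ]
 [ 0.4864 -0.0735  0.082 ]]
dots side [[ 0.5685 -0.0609  0.08  ]
 [ 0.5584  0.021   0.08  ]] [ 0.5634 -0.02    0.08  ]
dots scene [[ 0.5601  0.0198  0.08  ]
 [ 0.5711 -0.0643  0.08  ]] [ 0.5656 -0.0222  0.08  ]
pad (array([0.4941, 0.0954, 0.1601]), array([0.0004]))
wing (array([0.4275, 0.3277, 0.0547]), array([0.0014]))
side 239 ((359.2702941894531, 325.1216125488281), (24.063261032104492, 12.438497543334961), 35.53767395019531)
scene 116 ((224.6724090576172, 186.43104553222656), (9.47046184539795, 13.184369087219238), 68.19859313964844)
```

Box yaw is about −2.5°. The port is at about (0.5645, −0.021), the hinge at about (0.549, 0.093, 0.092), and the latch angle about 0.86 rad. Now I travel with closed fingers to above the latch's upper face.

```bash
cat >> h.py <<'E'
def delta(target,az=None):
    """tool-frame shift (mm) to target, tool-z turn (deg) to bring tool y to azimuth az"""
    from bench import ctrl
    s=ctrl.get_state(); R=Rn.from_rotvec(s["tool_rot"]).as_matrix()
    y=np.degrees(np.arctan2(R[1,1],R[0,1]))
    print("t",round(s["time"],2),"pos",np.round(s["position"],4),"yaz",round(y,2),"tilt",np.round(R[:2,2],4),"F",np.round(s["ft_force"],1),"T",np.round(s["torque"],2),"w",round(s["grip_width"],3),"j7",round(s["joint_positions"][6],2))
    print("shift",np.round(R.T@(np.array(target)-s["position"])*1000,1), "" if az is None else ("turn",round(-((az-y+180)%360-180),2)))
E
python3 -m inch '[[[-36,-29.5,0],[0,0,0]],[[-36,-29.5,0],[0,0,0]],[[-36,-29.5,0],[0,0,0]],[[-36,-29.5,0],[0,0,0]],[[-36,-29.5,0],[0,0,0]],[[-36,-29.5,0],[0,0,0]],[[-36,-29.5,0],[0,0,0]],[[-36,-29.5,0],[0,0,0]],[[-36,-29.5,0],[0,0,0]],[[-36,-29.5,0],[0,0,0]]]' 1 20
python3 -c "
from h import *
delta((.515,.095,.24),87.3)"
```

```text
time: 1.15
position: [0.4738, 0.1756, 0.2395]
tool_rot: [0.654, 3.073, 0.001]
ft_force: [1.8, 0.7, -0.2]
grip_width: 0.173
t 1.15 pos [0.4738 0.1756 0.2395] yaz 65.96 tilt [0.0001 0.0003] F [ 1.8  0.7 -0.2] T [ 0.02 -0.08  0.04] w 0.173 j7 0.75
shift [-70.4 -56.8  -0.5] ('turn', np.float64(-21.34))
```

```bash

python3 -m inch '[[[-35,-28.5,0],[0,0,0]],[[-35,-28.5,0],[0,0,0]],[[0,0,0],[0,0,-7.1]],[[0,0,0],[0,0,-7.1]],[[0,0,0],[0,0,-7.1]],[[0,0,20],[0,0,0]],[[0,0,20],[0,0,0]],[[0,0,0],[0,0,0]],[[0,0,0],[0,0,0]],[[0,0,0],[0,0,0]]]'
python3 - <<'E'
from h import *
delta((.515,.095,.195),87.3)
s,g=grab("scene","side","wrist")
A=cv2.resize(g["side"][0]["image"][180:280,260:360],(400,400),interpolation=3)
D=cv2.resize(g["scene"][0]["image"][130:230,260:360],(400,400),interpolation=3)
cv2.imwrite("pics/m2.png",np.hstack([A,D])[:,:,::-1])
c=g["scene"][1]; print(proj(c,s["position"]),proj(g["side"][1],s["position"]))
E
```

```text
time: 2.15
position: [0.5148, 0.097, 0.2007]
tool_rot: [0.075, 3.139, 0.001]
ft_force: [-0.4, -0.6, 1.5]
grip_width: 0.006
t 2.15 pos [0.5148 0.097  0.2007] yaz 87.25 tilt [0.0016 0.0005] F [-0.4 -0.6  1.5] T [ 0.05 -0.02  0.01] w 0.006 j7 1.31
shift [-0.3 -2.   5.7] ('turn', np.float64(-0.05))
[[292.81594845 164.75297822]] [[324.94878764 199.983827  ]]
```

View pics/m2.png

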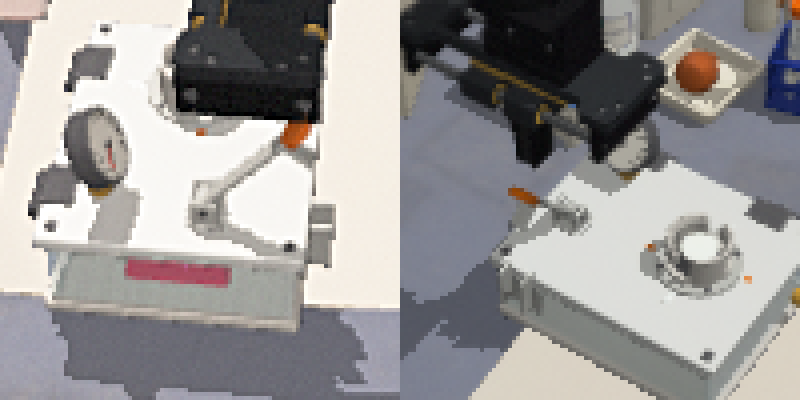

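```bash

python3 -m inch '[[[7,-2,16],[0,0,0]],[[2,0,9],[0,0,0]],[[8,0,8],[0,0,0]],[[7.5,0,8],[0,0,0]],[[4.5,0,7.5],[0,0,0]],[[4,0,7],[0,0,0]],[[3.5,0,8],[0,0,0]],[[2.5,0,8],[0,0,0]],[[1.5,0,8.5],[0,0,0]],[[1.5,0,7],[0,0,0]]]'
python3 - <<'E'
from h import *
delta((.467,.097,.113),87.3)
E
```

```text
time: 3.3
position: [0.4723, 0.097, 0.1123]
tool_rot: [0.075, 3.14, 0.0]
ft_force: [-4.0, -1.5, 34.2]
grip_width: 0.005
t 3.3 pos [0.4723 0.097  0.1123] yaz 87.25 tilt [0.0004 0.0001] F [-4.  -1.5 34.2] T [-0.36  1.18  0.04] w 0.005 j7 1.29
shift [ 5.3 -0.2 -0.7] ('turn', np.float64(-0.05))
```

```bash

python3 -m inch '[[[0,0,-20],[0,0,0]],[[0,0,-40],[0,0,0]],[[0,0,-40],[0,0,0]],[[-9.4,46.7,-9],[0,0,0]],[[-9.4,46.7,-9],[0,0,0]],[[-9.4,46.7,-9],[0,0,0]],[[-9.4,46.7,-9],[0,0,0]],[[-9.4,46.7,0],[0,0,0]],[[0,0,0],[0,0,0]],[[0,0,0],[0,0,0]]]'
python3 - <<'E'
from h import *
delta((.53,.328,.25),87.3)
s,g=grab("scene","side","wrist")
pickle.dump((s,g),open("d3.pkl","wb"))
A=cv2.resize(g["side"][0]["image"][180:280,260:360],(400,400),interpolation=3)
D=cv2.resize(g["wrist"][0]["image"][:240,160:480],(400,300),interpolation=3)
D=np.vstack([D,np.zeros((100,400,3),np.uint8)])
cv2.imwrite("pics/m3.png",np.hstack([A,D])[:,:,::-1])
print(orange(g["wrist"][0]["image"])[0]); print(proj(g["wrist"][1],(.4275,.3277,.056)))
print([o for o in orange(g["side"][0]["image"],8)[0] if 250<o[0][0]<360 and 180<o[0][1]<280],[o for o in orange(g["scene"][0]["image"],5)[0] if 270<o[0][0]<380 and 150<o[0][1]<280])
E
```

```text
time: 4.3
position: [0.5297, 0.3288, 0.2468]
tool_rot: [-0.072, -3.139, 0.003]
ft_force: [0.4, -0.9, -0.1]
grip_width: 0.005
t 4.3 pos [0.5297 0.3288 0.2468] yaz 87.39 tilt [-0.002 -0.002] F [ 0.4 -0.9 -0.1] T [-0.09  0.   -0.03] w 0.005 j7 0.96
shift [-0.4 -0.8 -3.2] ('turn', np.float64(0.09))
[((np.float64(329.2), np.float64(8.2)), (np.int32(323), np.int32(0), np.int32(13), np.int32(19), np.int32(126))), ((np.float64(317.1), np.float64(94.6)), (np.int32(303), np.int32(74), np.int32(29), np.int32(41), np.int32(372))), ((np.float64(95.4), np.float64(140.9)), (np.int32(85), np.int32(131), np.int32(22), np.int32(21), np.int32(355))), ((np.float64(329.4), np.float64(178.5)), (np.int32(319), np.int32(173), np.int32(24), np.int32(14), np.int32(89)))]
[[313.77637568  97.32471004]]
[((np.float64(345.3), np.float64(232.2)), (np.int32(342), np.int32(229), np.int32(8), np.int32(8), np.int32(47)))] [((np.float64(285.7), np.float64(199.2)), (np.int32(282), np.int32(196), np.int32(8), np.int32(7), np.int32(39)))]
```

View pics/m3.png

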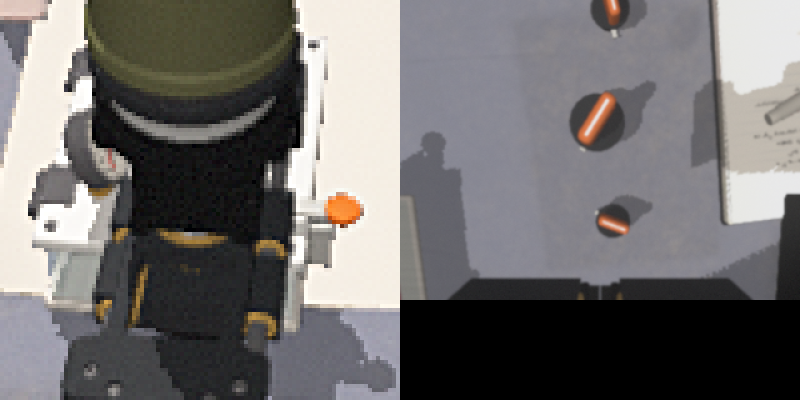

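The latch is down, with its pad at (345,232) in the side view. The wrist view shows the target plug, with its wing at (317,95) in the full picture and smaller plugs above and below it.

```bash
python3 - <<'E'
from h import *
s,g=pickle.load(open("d3.pkl","rb"))
print("pad",tri(g["side"][1],(345.3,232.2),g["scene"][1],(285.7,199.2)))
im,c=g["wrist"][0]["image"],g["wrist"][1]
_,l=orange(im); k=[l[y,x] for y,x in [(94,317),(95,316),(96,318),(94,318),(92,314)] if l[y,x]][0]
ys,xs=np.nonzero(l==k); cnt=np.c_[xs,ys].astype(np.int32)
hull=cv2.convexHull(cnt).reshape(-1,2)
for z in (.06,.076):
    P=onz(c,hull.astype(float),z)[:,:2]*1000
    (cx,cy),(w,h),a=cv2.minAreaRect(P.astype(np.float32)); print(z,cx,cy,w,h,a)
    m=onz(c,cnt.astype(float),z)[:,:2]; m0=m.mean(0); e,v=np.linalg.eigh(np.cov((m-m0).T)); print(m0,np.degrees(np.arctan2(v[1,1],v[0,1])))
E
```

```text
pad (array([0.46268076, 0.0967596 , 0.09349585]), array([0.00077462]))
0.06 425.2030944824219 331.44732666015625 14.35363483428955 45.637428283691406 54.04393005371094
[0.42533077 0.33143116] 144.38270130138977
0.076 427.0225524902344 331.5220947265625 13.65926742553711 43.42972946166992 54.043914794921875
[0.42714405 0.33150672] 144.38270130138977
```

```bash

python3 -m inch '[[[34,-0.8,0],[0,0,0]],[[34,-0.8,0],[0,0,0]],[[34,-0.8,0],[0,0,0]],[[0,0,25],[0,0,8.25]],[[0,0,25],[0,0,8.25]],[[0,0,25],[0,0,8.25]],[[0,0,25],[0,0,8.25]],[[0,0,20],[0,0,0]],[[0,0,20],[0,0,0]],[[0,0,0],[0,0,0]]]' 0
python3 - <<'E'
from h import *
delta((.4275,.3312,.06),54.4)
s,g=grab("scene","side","wrist")
for n in g:
    im,c=g[n][0]["image"],g[n][1]
    print(n,[(tuple(map(float,o[0])),o[1][4]) for o in orange(im,40)[0]],proj(c,(.4275,.3312,.056)))
E
```

```text
time: 5.45
position: [0.427, 0.3275, 0.1063]
tool_rot: [-0.967, -2.987, 0.007]
ft_force: [-0.3, -0.5, 0.1]
grip_width: 0.83
t 5.45 pos [0.427  0.3275 0.1063] yaz 54.12 tilt [-0.0035 -0.0034] F [-0.3 -0.5  0.1] T [-0.02  0.06 -0.03] w 0.83 j7 0.27
shift [ 1.7  3.5 46.3] ('turn', np.float64(-0.28))
scene [((632.0, 1.5), np.int32(67)), ((352.8, 119.1), np.int32(64)), ((333.8, 147.2), np.int32(78)), ((425.5, 146.3), np.int32(43)), ((224.6, 187.3), np.int32(67)), ((201.4, 207.9), np.int32(42)), ((410.5, 230.0), np.int32(76))] [[223.36761779 186.05671502]]
side [((181.1, 173.1), np.int32(53)), ((295.6, 168.8), np.int32(77)), ((198.7, 201.6), np.int32(55)), ((345.4, 232.2), np.int32(49)), ((207.4, 250.4), np.int32(221)), ((105.1, 334.9), np.int32(215)), ((313.7, 332.0), np.int32(85)), ((365.2, 330.7), np.int32(73)), ((405.0, 340.1), np.int32(107))] [[358.58291001 326.44112093]]
wrist [((252.3, 91.9), np.int32(401)), ((317.6, 218.7), np.int32(785)), ((389.1, 292.2), np.int32(221))] [[324.19967012 225.01621822]]
```

```bash
cat >> h.py <<'E'
def wing(g,px,z):
    im,c=g["wrist"][0]["image"],g["wrist"][1]; o,l=orange(im)
    i=int(np.argmin([np.hypot(q[0][0]-px[0],q[0][1]-px[1]) for q in o])); bx=o[i][1]
    k=np.bincount(l[bx[1]:bx[1]+bx[3],bx[0]:bx[0]+bx[2]].ravel())[1:].argmax()+1
    ys,xs=np.nonzero(l==k); P=onz(c,cv2.convexHull(np.c_[xs,ys].astype(np.int32)).reshape(-1,2).astype(float),z)[:,:2]*1000
    return cv2.minAreaRect(P.astype(np.float32))
E
python3 - <<'E'
from h import *
s,g=grab("wrist")
for z in (.06,.07,.076): print(z,wing(g,(317,218),z))
delta((.4275,.3312,.06),54.4)
im=g["wrist"][0]["image"]; cv2.imwrite("pics/m4.png",im[:,:,::-1])
E
```

```text
0.06 ((422.63409423828125, 332.3551940917969), (14.65712833404541, 39.87397766113281), 53.46381759643555)
0.07 ((420.1334228515625, 334.2752990722656), (13.900313377380371, 37.81512451171875), 53.463809967041016)
0.076 ((418.6330261230469, 335.4273376464844), (13.446234703063965, 36.5798225402832), 53.46379089355469)
t 5.65 pos [0.4292 0.3305 0.1102] yaz 54.19 tilt [0.002  0.0018] F [-0.2 -0.2 -1. ] T [ 0.06 -0.01 -0.04] w 0.972 j7 0.27
shift [ 1.9 -0.5 50.2] ('turn', np.float64(-0.21))
```

View pics/m4.png

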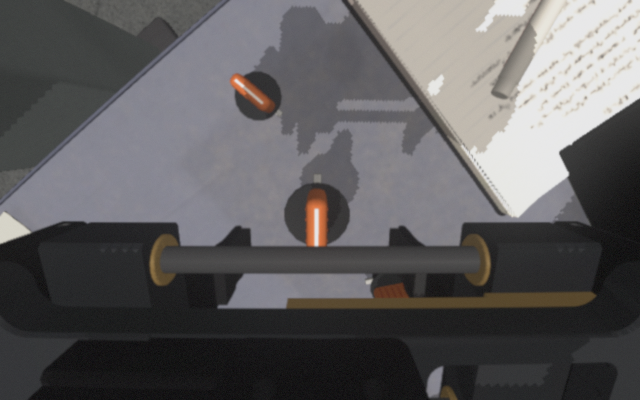

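```bash
python3 - <<'E'
from h import *
s,g=grab("wrist"); c=g["wrist"][1]; R=Rn.from_rotvec(s["tool_rot"]).as_matrix()
im=g["wrist"][0]["image"]
for p,z in (((317,189.5),.074),((285,213),.036),((349,213),.036),((317,182.5),.036)):
    X=onz(c,[p],z)[0]; print(p,np.round(X,4),np.round(R.T@(X-s["position"])*1000,1))
h=cv2.cvtColor(im,cv2.COLOR_RGB2HSV); print(h[180:200,317].tolist(), s["position"])
E
```

```text
(317, 189.5) [0.4039 0.3471 0.074 ] [30.4 -1.4 36.2]
(285, 213) [0.4106 0.3108 0.036 ] [  3.6 -27.   74.1]
(349, 213) [0.4402 0.3517 0.036 ] [ 3.6 23.4 74.2]
(317, 182.5) [0.4057 0.3456 0.036 ] [28.  -1.7 74.2]
[[21, 14, 130], [17, 14, 124], [15, 15, 100], [23, 15, 67], [170, 15, 52], [0, 5, 48], [0, 5, 51], [11, 38, 53], [10, 96, 69], [9, 130, 88], [9, 155, 97], [9, 150, 100], [9, 146, 103], [10, 151, 101], [9, 150, 102], [9, 148, 105], [9, 151, 103], [9, 155, 107], [9, 158, 118], [9, 165, 133]] [0.42924653 0.33045229 0.11018338]
```

```bash

python3 -m inch '[[[1,-1.2,0],[0,0,-0.2]],[[0,0,15],[0,0,0]],[[0,0,15],[0,0,0]],[[0,0,12],[0,0,0]],[[0,0,8],[0,0,0]],[[0,0,0],[0,0,0]],[[0,0,0],[0,0,0]],[[0,0,0],[0,0,0]],[[0,0,0],[0,0,0]],[[0,0,0],[0,0,0]]]' 0 50
python3 -c "
from h import *
delta((.4275,.3312,.06),54.4)"
python3 -m inch '[[[0,0,0],[0,0,0]],[[0,0,0],[0,0,0]],[[0,0,0],[0,0,0]],[[0,0,0],[0,0,0]],[[0,0,0],[0,0,0]],[[0,0,0],[0,0,0]],[[0,0,0],[0,0,0]],[[0,0,0],[0,0,0]],[[0,0,0],[0,0,0]],[[0,0,0],[0,0,0]]]' 1 50
python3 -c "
from h import *
delta((.4275,.3312,.2),87.4)"
```

```text
time: 6.7
position: [0.427, 0.3302, 0.059]
tool_rot: [0.959, 2.991, 0.001]
ft_force: [0.3, -0.1, -0.4]
grip_width: 1.004
t 6.7 pos [0.427  0.3302 0.059 ] yaz 54.45 tilt [0.0007 0.0006] F [ 0.3 -0.1 -0.4] T [-0.06 -0.04 -0.  ] w 1.004 j7 0.28
shift [ 0.2  1.1 -1. ] ('turn', np.float64(0.05))
time: 7.7
position: [0.4268, 0.33, 0.0586]
tool_rot: [0.959, 2.992, 0.0]
ft_force: [-1.0, -0.9, 0.3]
grip_width: 0.17
t 7.7 pos [0.4268 0.33   0.0586] yaz 54.45 tilt [0. 0.] F [-1.  -0.9  0.3] T [-0.18  0.07  0.01] w 0.17 j7 0.28
shift [ 1.000e-01  1.400e+00 -1.414e+02] ('turn', np.float64(-32.95))
```

```bash

python3 -m inch '[[[0,0,-40],[0,0,-6.6]],[[0,0,-40],[0,0,-6.6]],[[0,0,-40],[0,0,-6.6]],[[0,0,-40],[0,0,-6.6]],[[0,0,-40],[0,0,-6.6]],[[-28.2,-37.8,-1],[0,0,0]],[[-28.2,-37.8,-1],[0,0,0]],[[-28.2,-37.8,-1],[0,0,0]],[[-28.2,-37.8,-1],[0,0,0]],[[-28.2,-37.8,-1],[0,0,0]]]'
python3 -m inch '[[[-28.2,-37.8,-1],[0,0,0]],[[-28.2,-37.8,-1],[0,0,0]],[[-28.2,-37.8,-1],[0,0,0]],[[-28.2,-37.8,-1],[0,0,0]],[[0,0,0],[0,0,0]],[[0,0,0],[0,0,0]],[[0,0,0],[0,0,0]],[[0,0,0],[0,0,0]],[[0,0,0],[0,0,0]],[[0,0,0],[0,0,0]]]'
python3 - <<'E'
from h import *
delta((.5645,-.021,.27),87.4)
s,g=grab("wrist","scene","side"); pickle.dump((s,g),open("d5.pkl","wb"))
cv2.imwrite("pics/m5.png",cv2.resize(g["wrist"][0]["image"][:300,180:460],(800,857)[:2] if 0 else (560,600),interpolation=3)[:,:,::-1])
print(proj(g["wrist"][1],[(.5645,-.021,.111),(.5645,-.021,.08)]))
E
```

```text
time: 8.7
position: [0.5598, 0.1332, 0.2635]
tool_rot: [-0.07, -3.141, -0.0]
ft_force: [0.8, 0.3, -1.6]
grip_width: 0.157
time: 9.7
position: [0.665, -0.0201, 0.2679]
tool_rot: [0.067, 3.14, 0.001]
ft_force: [-0.9, -0.4, -1.7]
grip_width: 0.156
t 9.7 pos [ 0.665  -0.0201  0.2679] yaz 87.54 tilt [0.0004 0.0006] F [-0.9 -0.4 -1.7] T [ 0.04  0.09 -0.01] w 0.156 j7 1.62
shift [100.3  -5.2  -2.2] ('turn', np.float64(0.14))
[[313.17846563  94.91636891]
 [313.76081856  98.20353464]]
```

View pics/m5.png

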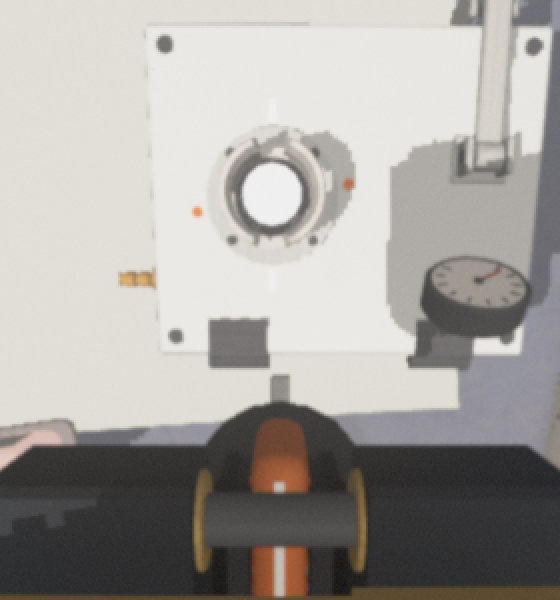

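The wrist view (crop, 2x) shows the port's spring plate at (272,194), the orange dots at (197,211) and (348,184), the white slot bars at (273,110) and (273,278), and the held plug's pin at (280,385). I compute the port relative to the plug in tool coordinates.

```bash
python3 - <<'E'
from h import *
np.set_printoptions(precision=1,suppress=True)
s,g=pickle.load(open("d5.pkl","rb")); c=g["wrist"][1]; im=g["wrist"][0]["image"]
R=Rn.from_rotvec(s["tool_rot"]).as_matrix()
T=lambda X:(X-s["position"])@R*1000
print([ (o[0],o[1][4]) for o in orange(im,3)[0]])
f=lambda p,z:T(onz(c,np.array(p,float)/2+[180,0],z))
dots=f([(197,211),(348,184)],.08); print("dots",dots,dots.mean(0))
v=dots[1]-dots[0]; print("dot line az in tool (x,y)",np.degrees(np.arctan2(v[1],v[0])))
sc=f([(232,152),(315,152),(232,240),(313,240)],.082); print("screws",sc.mean(0))
bars=f([(273,110),(273,278)],.08); print("bars",bars,bars.mean(0))
gr=cv2.cvtColor(im,cv2.COLOR_RGB2GRAY)
lid=f([(165,44),(534,46),(176,336)],.082); print("bolts",lid); v=lid[1]-lid[0];print(np.degrees(np.arctan2(v[1],v[0])));v=lid[0]-lid[2];print(np.degrees(np.arctan2(v[1],v[0])))
# spring plate: bright blob in bore
m=(gr>225).astype(np.uint8); n,l,st,ce=cv2.connectedComponentsWithStats(m); k=l[97,316]; print(st[k],ce[k],T(onz(c,[ce[k]],.1)), gr[97,300:332:2])
# held plug, at known tool z
zt=s["position"][2]
print("collar top edge",f([(279,403)],zt-.0226)); print("pin tip",f([(280,375)],zt-.0476)); print("collar L/R",f([(203,455),(357,455)],zt-.0226))
print("pin L/R",f([(271,390),(289,390)],zt-.05)); print("wing L/R",f([(254,440),(305,440)],zt))
E
```

```text
[((np.float64(614.2), np.float64(54.5)), np.int32(79)), ((np.float64(145.0), np.float64(152.8)), np.int32(50)), ((np.float64(154.4), np.float64(169.4)), np.int32(7)), ((np.float64(320.0), np.float64(236.4)), np.int32(399)), ((np.float64(310.7), np.float64(285.5)), np.int32(228)), ((np.float64(327.7), np.float64(285.6)), np.int32(250))]
dots [[ 92.8 -44.1 187.8]
 [106.8  38.4 187.9]] [ 99.8  -2.8 187.8]
dot line az in tool (x,y) 80.39853632533449
screws [100.1  -2.4 185.8]
bars [[143.9  -2.2 187.8]
 [ 56.7  -2.5 187.9]] [100.3  -2.4 187.8]
bolts [[175.1 -57.7 185.8]
 [174.7 132.8 185.9]
 [ 24.3 -58.3 185.8]]
90.11219091057407
0.22241443737160146
[302  82  28  30 661] [315.5  96.5] [[100.1  -3.1 167.8]] [135 233 239 240 239 240 240 239 239 239 239 239 240 239 239 196]
collar top edge [[25.5  0.8 22.6]]
pin tip [[29.   1.2 47.6]]
collar L/R [[  9.2 -22.4  22.6]
 [  9.1  24.6  22.6]]
pin L/R [[23.3 -1.9 50. ]
 [23.3  4.3 50. ]]
wing L/R [[21.2 -5.7 -0. ]
 [21.2  7.6 -0. ]]
```

```bash

python3 -m inch '[[[33.6,-1.2,0],[0,0,0]],[[33.6,-1.2,0],[0,0,0]],[[33.6,-1.1,0],[0,0,0.15]],[[0,0,20],[0,0,0]],[[0,0,20],[0,0,0]],[[0,0,20],[0,0,0]],[[0,0,18],[0,0,0]],[[0,0,10],[0,0,0]],[[0,0,0],[0,0,0]],[[0,0,0],[0,0,0]]]'
python3 - <<'E'
from h import *
s,g=grab("scene","side","wrist")
delta((.5642,-.0193,.17),87.4)
S=proj(g["side"][1],s["position"])[0].astype(int); D=proj(g["scene"][1],s["position"])[0].astype(int)
f=lambda im,p:cv2.resize(im[p[1]-30:p[1]+50,p[0]-40:p[0]+40],(400,400),interpolation=3)
cv2.imwrite("pics/m6.png",np.hstack([f(g["side"][0]["image"],S),f(g["scene"][0]["image"],D)])[:,:,::-1])
E
```

```text
time: 10.85
position: [0.5647, -0.0203, 0.1803]
tool_rot: [0.074, 3.14, 0.0]
ft_force: [0.5, 0.2, -1.1]
grip_width: 0.162
t 11.0 pos [ 0.5651 -0.0202  0.1807] yaz 87.3 tilt [0.0021 0.0003] F [ 0.2  1.1 -1. ] T [-0.    0.02  0.04] w 0.153 j7 1.58
shift [ 0.9  0.9 10.7] ('turn', np.float64(-0.1))
```

View pics/m6.png

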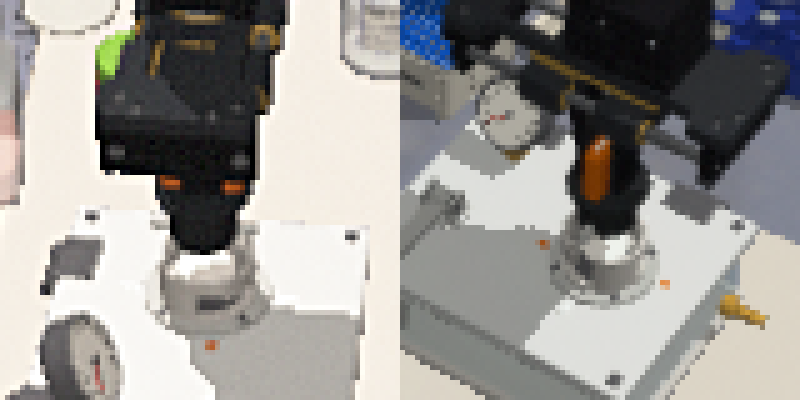

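The plug stands above the port with the skirt over the bore. I correct by about 1 mm and start in, watching the force.

```bash

python3 -m inch '[[[0.9,0.9,0],[0,0,0]],[[0,0,3],[0,0,0]],[[0,0,3],[0,0,0]],[[0,0,3],[0,0,0]],[[0,0,3],[0,0,0]],[[0,0,2],[0,0,0]],[[0,0,2],[0,0,0]],[[0,0,2],[0,0,0]],[[0,0,1],[0,0,0]],[[0,0,0],[0,0,0]]]'
python3 -c "
from h import *
delta((.5642,-.0193,.1416),87.4)"
```

```text
time: 12.0
position: [0.5634, -0.0193, 0.1604]
tool_rot: [-0.074, -3.141, -0.0]
ft_force: [-0.3, -0.0, -1.8]
grip_width: 0.157
t 12.0 pos [ 0.5634 -0.0193  0.1604] yaz 87.3 tilt [-0.0002  0.    ] F [-0.3 -0.  -1.8] T [0.04 0.03 0.01] w 0.157 j7 1.58
shift [-0.8  0.  18.8] ('turn', np.float64(-0.1))
```

```bash

python3 -m inch '[[[0,0,2],[0,0,0]],[[0,0,2],[0,0,0]],[[0,0,2],[0,0,0]],[[0,0,3],[0,0,0]],[[0,0,3],[0,0,0]],[[0,0,3],[0,0,0]],[[0,0,2],[0,0,0]],[[0,0,2],[0,0,0]],[[0,0,0],[0,0,0]],[[0,0,0],[0,0,0]]]'
python3 -c "
from h import *
delta((.5642,-.0193,.1416),87.4)"
```

```text
time: 13.0
position: [0.5639, -0.0192, 0.1427]
tool_rot: [0.074, 3.14, 0.001]
ft_force: [-3.2, 0.8, 9.3]
grip_width: 0.156
t 13.0 pos [ 0.5639 -0.0192  0.1427] yaz 87.3 tilt [0.0011 0.0004] F [-3.2  0.8  9.3] T [-0.    0.78 -0.04] w 0.156 j7 1.59
shift [-0.3 -0.1  1.1] ('turn', np.float64(-0.1))
```

```bash

python3 -m inch '[[[0,0,1],[0,0,0]],[[0,0,0],[0,0,4]],[[0,0,0],[0,0,6]],[[0,0,0],[0,0,6]],[[0,0,0],[0,0,6]],[[0,0,0],[0,0,6]],[[0,0,0],[0,0,6]],[[0,0,0],[0,0,6]],[[0,0,0],[0,0,0]],[[0,0,0],[0,0,0]]]'
python3 -c "
from h import *
delta((.564,-.0193,.1416),7.3)"
```

```text
time: 14.0
position: [0.5653, -0.019, 0.1425]
tool_rot: [1.142, 2.922, 0.004]
ft_force: [-0.6, 0.2, 8.9]
grip_width: 0.157
t 14.0 pos [ 0.5653 -0.019   0.1425] yaz 47.3 tilt [0.0045 0.0007] F [-0.6  0.2  8.9] T [ 0.1   0.11 -0.04] w 0.157 j7 0.91
shift [ 0.8 -1.1  0.9] ('turn', np.float64(40.0))
```

```bash

python3 -m inch '[[[0,0,0.7],[0,0,4]],[[0,0,0],[0,0,6]],[[0,0,0],[0,0,6]],[[0,0,0],[0,0,6]],[[0,0,0],[0,0,6]],[[0,0,0],[0,0,4]],[[0,0,0],[0,0,4]],[[0,0,0],[0,0,2]],[[0,0,0],[0,0,0]],[[0,0,0],[0,0,0]]]'
python3 -c "
from h import *
delta((.564,-.0193,.1416),7.3)"
```

```text
time: 15.0
position: [0.5656, -0.0191, 0.1419]
tool_rot: [2.032, 2.392, 0.006]
ft_force: [1.0, 1.0, 9.7]
grip_width: 0.157
t 15.0 pos [ 0.5656 -0.0191  0.1419] yaz 9.3 tilt [0.0051 0.0006] F [1.  1.  9.7] T [-0.04  0.04  0.03] w 0.157 j7 0.27
shift [ 0.1 -1.6  0.3] ('turn', np.float64(2.0))
```

```bash

python3 -m inch '[[[0,0,0],[0,0,1]],[[0,0,0],[0,0,1]],[[0,0,0],[0,0,1]],[[0,0,0],[0,0,1]],[[0,0,0],[0,0,1]],[[0,0,0],[0,0,1]],[[0,0,0],[0,0,1]],[[0,0,0],[0,0,1]],[[0,0,0],[0,0,0]],[[0,0,0],[0,0,0]]]'
python3 -c "
from h import *
delta((.564,-.0193,.1416),7.3)"
```

```text
time: 16.0
position: [0.5656, -0.0192, 0.1419]
tool_rot: [2.193, 2.244, 0.006]
ft_force: [-0.2, -0.4, 9.1]
grip_width: 0.153
t 16.0 pos [ 0.5656 -0.0192  0.1419] yaz 1.31 tilt [0.0051 0.0005] F [-0.2 -0.4  9.1] T [-0.01  0.07  0.05] w 0.153 j7 0.13
shift [-0.1 -1.6  0.3] ('turn', np.float64(-5.99))
```

```bash

python3 -m inch '[[[0,0,0],[0,0,1]],[[0,0,0],[0,0,1]],[[0,0,0],[0,0,1]],[[0,0,0],[0,0,0.5]],[[0,0,0],[0,0,0.5]],[[0,0,0],[0,0,0]],[[0,0,0],[0,0,0]],[[0,0,0],[0,0,0]],[[0,0,0],[0,0,0]],[[0,0,0],[0,0,0]]]'
python3 - <<'E'
from h import *
delta((.564,-.0193,.1416),7.3)
E
```

```text
time: 17.0
position: [0.5655, -0.0191, 0.1418]
tool_rot: [2.267, 2.17, 0.005]
ft_force: [-0.8, 0.1, 10.7]
grip_width: 0.162
t 17.0 pos [ 0.5655 -0.0191  0.1418] yaz -2.52 tilt [ 0.0047 -0.0001] F [-0.8  0.1 10.7] T [-0.02  0.21  0.88] w 0.162 j7 0.07
shift [-0.2 -1.5  0.2] ('turn', np.float64(-9.82))
```

The stop is felt (0.9 N m). I back off to the notch centre and rise with the spring.

```bash

python3 -m inch '[[[0,0,0],[0,0,-3]],[[0,0,0],[0,0,-3]],[[0,0,0],[0,0,-2.5]],[[0,0,0],[0,0,0]],[[0,0,-1.5],[0,0,0]],[[0,0,-1.5],[0,0,0]],[[0,0,-1.5],[0,0,0]],[[0,0,-1.5],[0,0,0]],[[0,0,-1],[0,0,0]],[[0,0,0],[0,0,0]]]'
python3 - <<'E'
from h import *
delta((.564,-.0193,.1496),7.3)
E
```

```text
time: 18.0
position: [0.5653, -0.0191, 0.1485]
tool_rot: [2.104, 2.329, 0.005]
ft_force: [1.5, 0.3, 6.1]
grip_width: 0.158
t 18.0 pos [ 0.5653 -0.0191  0.1485] yaz 5.81 tilt [0.0045 0.0006] F [1.5 0.3 6.1] T [ 0.01 -0.09  0.06] w 0.158 j7 0.2
shift [-0.1 -1.3 -1.1] ('turn', np.float64(-1.49))
```

```bash

python3 -m inch '[[[0,0,-0.5],[0,0,0]],[[0,0,0],[0,0,0]],[[0,0,-0.5],[0,0,0]],[[0,0,0],[0,0,0]],[[0,0,-0.3],[0,0,0]],[[0,0,0],[0,0,0]],[[0,0,-0.3],[0,0,0]],[[0,0,0],[0,0,0]],[[0,0,0],[0,0,0]],[[0,0,0],[0,0,0]]]'
python3 - <<'E'
from h import *
delta((.564,-.0193,.1496),7.3)
E
```

```text
time: 19.0
position: [0.5653, -0.0191, 0.1498]
tool_rot: [2.104, 2.329, 0.005]
ft_force: [0.9, 0.6, 6.0]
grip_width: 0.155
t 19.0 pos [ 0.5653 -0.0191  0.1498] yaz 5.81 tilt [0.0045 0.0005] F [0.9 0.6 6. ] T [ 0.08 -0.14 -0.02] w 0.155 j7 0.2
shift [-0.1 -1.3  0.2] ('turn', np.float64(-1.49))
```

```bash

python3 -m inch '[[[0,0,-0.4],[0,0,0]],[[0,0,0],[0,0,0]],[[0,0,-0.4],[0,0,0]],[[0,0,0],[0,0,0]],[[0,0,-0.4],[0,0,0]],[[0,0,0],[0,0,0]],[[0,0,0],[0,0,0]],[[0,0,0],[0,0,0]],[[0,0,0],[0,0,0]],[[0,0,0],[0,0,0]]]'
python3 - <<'E'
from h import *
delta((.564,-.0193,.1496),7.3)
E
```

```text
time: 20.0
position: [0.5651, -0.0191, 0.1499]
tool_rot: [2.104, 2.329, 0.004]
ft_force: [6.1, -0.2, 0.4]
grip_width: 0.159
t 20.0 pos [ 0.5651 -0.0191  0.1499] yaz 5.81 tilt [ 0.0039 -0.0001] F [ 6.1 -0.2  0.4] T [ 0.1  -1.47  0.01] w 0.159 j7 0.2
shift [-0.1 -1.1  0.3] ('turn', np.float64(-1.49))
```

```bash

python3 -m inch '[[[0,0,0.5],[0,0,0]],[[0,0,0],[0,0,0]],[[0,0,0],[0,0,0]],[[0,0,0],[0,0,0]],[[0,0,0],[0,0,0]],[[0,0,0],[0,0,0]],[[0,0,0],[0,0,0]],[[0,0,0],[0,0,0]],[[0,0,0],[0,0,0]],[[0,0,0],[0,0,0]]]'
python3 - <<'E'
from h import *
delta((.564,-.0193,.1496),7.3)
s,g=grab("scene","side")
f=lambda im,x,y:cv2.resize(im[y:y+100,x:x+100],(400,400),interpolation=3)
cv2.imwrite("pics/m7.png",np.hstack([f(g["side"][0]["image"],265,170),f(g["scene"][0]["image"],275,130)])[:,:,::-1])
A=[o[0] for o in orange(g["side"][0]["image"],20)[0]]; B=[o[0] for o in orange(g["scene"][0]["image"],15)[0]]
print(A); print(B)
a=min(A,key=lambda q:np.hypot(q[0]-345,q[1]-232)); b=min(B,key=lambda q:np.hypot(q[0]-286,q[1]-199)); print("pad",tri(g["side"][1],a,g["scene"][1],b))
d=pickle.load(open("d0.pkl","rb"))
for n in g: 
    df=cv2.absdiff(d[n]["image"],g[n][0]["image"]).max(2)
    for nm,X in (("bottle",(245,340) if n=="side" else (0,0)),): pass
# bystander colours: side view boxes
for n,bx in (("side",[(335,108,360,162),(285,148,308,175),(255,138,275,188)]),("scene",[(408,240,442,290),(402,208,428,236),(396,168,422,208)])):
    for x0,y0,x1,y1 in bx: print(n,(x0,y0),cv2.absdiff(d[n]["image"],g[n][0]["image"])[y0:y1,x0:x1].mean())
E
```

```text
time: 21.0
position: [0.5646, -0.0191, 0.1498]
tool_rot: [2.105, 2.33, 0.003]
ft_force: [3.6, 0.9, 5.5]
grip_width: 0.161
t 21.0 pos [ 0.5646 -0.0191  0.1498] yaz 5.8 tilt [0.0029 0.0002] F [3.6 0.9 5.5] T [ 0.1  -1.26  0.06] w 0.161 j7 0.2
shift [-0.1 -0.6  0.2] ('turn', np.float64(-1.5))
[(np.float64(180.9), np.float64(172.8)), (np.float64(309.0), np.float64(185.0)), (np.float64(198.7), np.float64(201.6)), (np.float64(345.3), np.float64(232.2)), (np.float64(207.2), np.float64(250.5)), (np.float64(105.1), np.float64(334.9)), (np.float64(313.7), np.float64(331.9)), (np.float64(405.2), np.float64(339.9))]
[(np.float64(631.7), np.float64(1.6)), (np.float64(354.5), np.float64(119.1)), (np.float64(359.9), np.float64(131.4)), (np.float64(425.3), np.float64(146.1)), (np.float64(241.1), np.float64(172.1)), (np.float64(339.5), np.float64(183.9)), (np.float64(285.9), np.float64(199.4)), (np.float64(201.2), np.float64(207.5)), (np.float64(410.4), np.float64(229.9))]
pad (array([0.46270441, 0.09612406, 0.09283899]), array([0.00082909]))
side (335, 108) 21.761975308641976
side (285, 148) 91.72249060654858
side (255, 138) 16.077333333333332
scene (408, 240) 13.226470588235294
scene (402, 208) 11.697802197802197
scene (396, 168) 11.920833333333333
```

View pics/m7.png

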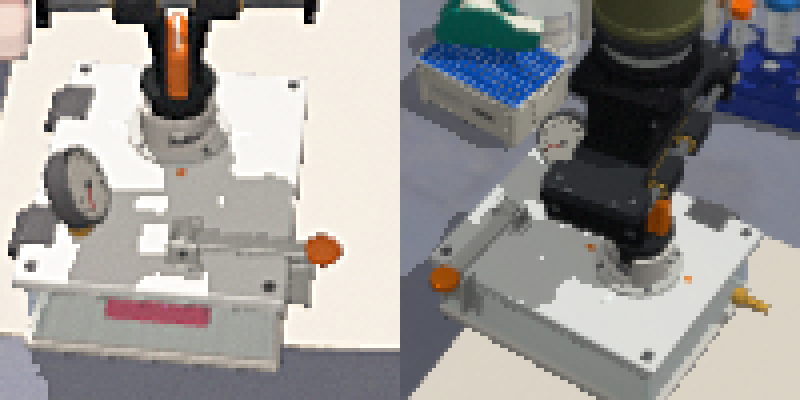

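```bash
python3 -c "
from bench import close_job
print(close_job())"
```

```text
the job is handed in; nothing more can be done
None
```

I closed the latch and locked the plug in the port, then handed the job in at about 21 s with the gripper still holding the plug. The hand-in gave no verdict.

- **Latch:** I pushed the bar down until it rested in its catch (about 34 N at the fingertips). The last triangulation put the pad at z = 0.093 m against 0.096 m nominal, within the calibration error. It had not moved since it was closed.
- **Plug:** I took the largest of the three and lowered it into the slots without side contact. I pressed it to a spring reading of about 0.017 m and turned it clockwise until it stopped, at about 0.9 N m. Then I backed off about 8° to the notch centre and let it rise.
- **Final state:** When I raised it gently, the pins met the notch roof: the height held at 0.1499 m and the vertical force fell to 0.4 N, giving a spring reading of about 0.009 m. I then eased the arm down 0.5 mm. The plug is upright to about 0.003 rad and about 1.5° from the notch centre, inside the 6° of play.
- **What disagreed:**
  - The stop came nearly 90° from the start, a little later than the stated 80° plus play.
  - A small side load remains on the plug (3.6 N, 1.3 N m).
  - I checked the bystanders only by rough picture differences. The tape rolls' orange roll had not moved in the scene view, but the gripper hid them in the side view. I never drove toward any of the three.

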